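Fetch the pots from the push-to-open drawer

TASK

Get the little lidded pots out of the low handleless drawer unit: first lift whatever stands in front of its drawer (flat fish tin, plain grey pot, tiny pink pot: not all are there each time) aside into the small tray at the left, then press the drawer front in until it springs out by itself and pull the drawer open. Stand every pot that is in the drawer upright in the larger tray at the right, then push the drawer shut so that it latches again. Do not shift or knock over the honey jar and salt shaker on the unit.

Things in the scene. Friction and masses are not known exactly. Their poses are not given: they have to be found in the camera images.
- unit: Low wooden countertop unit, fixed, 240 wide (its y), 170 deep (its x, without the drawer front), 80 high. Origin on its underside, midway across, 95 behind its open side; its +x points to the rear: its open side is at x = -95 and the drawer comes out along its -x. A honey jar and a salt shaker stand on the rear of its top.
- drawer (a joint): The drawer, m: 0 = latched shut (8 mm gap between front board and unit), + out (stop 0.13), - pressed in. Push-push latch: press the front in to its stop (6 to 7 mm, 5 to 8 N; 20 N is harmless) and let go: a spring ejects it 48 to 75 mm, then it slides freely (1 N). Push it in again to the stop (-0.006, 6 to 9 N over the last 48 mm) and let go: it latches at 0; another press releases it.
- drawer_front (a point): Middle of the top edge of the drawer's front board, at mid-thickness; moves with the drawer; axes as the unit's. The front is a white handleless board, 12 thick (x), 238 wide (y), 76 high, as tall as the unit: its top edge is 80 above the worktop; its outer face is 6 in front of this point.
- drawer_in (a point): Centre of the drawer's floor row of three compartments, 12 above the worktop, 79 behind point drawer_front; moves with the drawer; axes as the unit's. Compartments at y = -68, 0, +68, about 66 square, marked off by ribs only 6 high; each holds one pot or none. 35 is free in front of the ribs, 41 behind them. The drawer's sides and back end 40 above the worktop.
- sardines: Flat oblong fish tin, 63 (its x) by 105 (its y) by 25 high, origin at the centre of its underside. If present it stands in front of the drawer.
- tin_grey: Round plain grey lidded pot, 52 diameter, 46 high, origin at the centre of its underside. If present it stands in front of the drawer.
- pot_pink: Tiny round lidded pink pot, 34 diameter, 26 high, origin at the centre of its underside. If present it stands in front of the drawer.
- jar_orange: Round lidded pot, the tallest of the drawer's three: 56 diameter, 48 high, pale body with a pinkish lid; origin at the centre of its underside. If present it stands in one compartment of the drawer.
- sugar_pot: Round plain pale lidded pot, the widest: 60 diameter, 38 high; origin at the centre of its underside. If present it stands in one compartment of the drawer.
- bowl_s: Round pale lidded pot, the lowest: 52 diameter, 26 high; origin at the centre of its underside. If present it stands in one compartment of the drawer.
- tray: Wooden tray lying on the worktop to the right, fixed; inside 210 (its x) by 120 (its y), floor 5 above the worktop, rim 8 above the worktop; origin at the centre of its underside. Empty at the start.
- side_tray: Small wooden tray lying on the worktop in front of the sink, left of the drawer's path, fixed; inside 80 (its x) by 250 (its y), floor 5 above the worktop, rim 8 above it; origin at the centre of its underside. Empty at the start.
- tumbler_b: Clear drinking glass, 80 diameter, 91 high, standing behind the tray, in the way of nothing.
- honey_jar: Honey jar, 64 diameter, 97 high, on the rear of the unit's top; leave it alone.
- salt_shaker: Salt shaker, 44 diameter, 90 high, on the rear of the unit's top; leave it alone.

How it is judged:
By the outcome, as a careful person would: the job done as asked, in the order asked, and still so for the second after the job is handed in, with the robot touching nothing.
Of jar_orange, sugar_pot, bowl_s only 2 to 3 are there at a start; the rules pass over those that are not, and their reading is None.
Of sardines, tin_grey, pot_pink only 2 to 3 are there at a start; the rules pass over those that are not, and their reading is None.
At some moment in a run one of tin_grey, pot_pink may be knocked a few centimetres aside while the robot is not near it.
Once in a run the grip may slacken for a moment while it holds something.
It also fails if it takes over 208 s, if anything falls off the work surface, if the arm or the gripper's body presses on something with over 40 N, if the wrist force passes 120 N, or if a joint passes its speed limit or range.

ROBOT

A 6-joint arm with a two-finger parallel gripper is mounted at the origin on a cart in front of the work surface, level with it; the furniture and walls round the work are solid. World frame = base frame: x ahead of the robot, y to its left, z up, the work surface at z = 0. Lengths are in m, angles in rad, forces in N, time in s.
With the tool pointing down it reaches from about 0.25 to 0.775 m from the base axis. Payload 4 kg.
Tool frame: the origin (TCP) lies on the centre line of the jaws, within the pads' length; the fingertips stand 14 mm ahead of it and the grasp point (between the pads) lies 5 mm behind it (robot.tcp_to_tips is the distance from the TCP to the fingertips, in m); z points along the fingers, y is the line along which they close (so a half turn about z gives the same grasp; the last joint's range is limited). The gripper opens to 94 mm and grips with 3 to 60 N. Pads are 16 mm wide; open, the fingers measure 119 mm over their backs; the gripper's body (75 mm by 177 mm) begins 78 mm behind the grasp point.
Start: joints at [-1.273, 0.087, 1.371, -0, 1.684, -0.103], TCP at [0.215, -0.506, 0.22] pointing down, gripper open.
Joint ranges: [-3.1, 3.1], [-0.76, 2.03], [0.27, 2.55], [-1.08, 4.22], [0.17, 2.65], [-2.57, 2.57]. Speed limits (rad/s): [2.79, 2.79, 3.14, 3.14, 3.14, 3.14].

INTERFACE

Orientations are given as [roll, pitch, yaw] about the fixed x, y, z axes, in that order (R = Rz(yaw) Ry(pitch) Rx(roll)).
In Python, from bench import robot gives the robot as it stands.
- The arm moves only by the tool carry_out, never from a script. Its argument "increments" is a list of rows, each a list of 3 entries, a list of its own where there are three numbers: the closure in counts, from 0 (fully open) to 255 (shut), then the shift along the tool's x, y, z in mm, then the turn about the tool's z in degrees. In form: [[fingers, [dx, dy, dz], twist], ...]. A call has 1 to 8 rows; each row shifts and turns the commanded pose from where the row before left it, along the tool's axes as they then stand; what a row does not reach is not made up. A row lasts 1/10 s, in which the tool goes at most 50 mm and 8.59 degrees, less where a joint would pass 70% of its speed; a pose out of reach is approached as far as the arm can. A call with a gripper value outside its range is refused whole. The fingers move at their own pace and stop on an object; the grip force is fixed at half the most. Time passes only in rows, so rows that do not move let the fingers close. It gives the time, the measured TCP pose, the force, the opening and the grip force at its end, in the units of the state.
- robot.get_obs(): the state, without advancing time (a new reading comes with each control period).
- robot.snapshot(name): name is "scene" or "top"; returns the picture (480x640x3 uint8, blue, green, red); there is no depth.
- robot.get_calibration(name): a dict with "vfov" (degrees; the focal length in pixels is half the picture's height over the tangent of half this angle, whatever the lens; pixels are square), "cx", "cy" (the principal point, pixels), "T" (4x4, takes a point from camera to world coordinates). Camera axes: x right, y down, z forward; pixel columns grow to the right and rows downward; lengths in m; the calibration is good to about 2 mm. A picture is of the moment at which its call begins. get_calibration takes no time and is no camera call.
- robot.close_job(): hands the job in; it is judged then, once.
The state is a dict: "time": time; "joint_positions": joint angles; "qvel": joint speeds; "joint_torque": joint torques, N m; "tool_pos": TCP position; "ee_rot": TCP orientation; "wrist_force": force on the tool from outside, world axes, zero at the start; "wrist_torque": the same for the moment, N m; "width": finger opening in m; "finger_force": force on a finger pad.
Only numpy, scipy, OpenCV 4.12 (cv2) and the standard library are available. Lean on these libraries where they do the work, as an engineer would, in place of code of your own. Each camera call takes 0.05 s, during which the arm holds its last target. There are 200 camera calls.

## Working session

There is one attempt and no reset: what is moved stays moved. The work goes in short steps, Python scripts to look and compute and a tool call to move; the robot and the scene stay as the last step left them, time stands still between calls to the robot, and variables do not carry over. Pictures are saved under pics/ and viewed, at most 17 in all, crops included, and the job is handed in when it is done.

Besides the shell and the picture viewer there is one more tool, called after "Request:" as name([rows], argument=value, ...), one row to a line, values as JSON. carry_out: Moves the arm, as the interface text tells. Its arguments: {"type":"object","properties":{"increments":{"type":"array","items":{"type":"array"}}},"required":["increments"]}

```bash
mkdir -p pics; cat > h.py <<'E'
import numpy as np, cv2
from bench import robot
from scipy.spatial.transform import Rotation as R
def ray(name,u,v):
    c=robot.get_calibration(name); f=240/np.tan(np.radians(c["vfov"])/2); T=np.array(c["T"])
    d=T[:3,:3]@np.array([(u-c["cx"])/f,(v-c["cy"])/f,1]); return T[:3,3],d/np.linalg.norm(d)
def onz(name,u,v,z):
    o,d=ray(name,u,v); return o+d*(z-o[2])/d[2]
def proj(name,p):
    c=robot.get_calibration(name); f=240/np.tan(np.radians(c["vfov"])/2); T=np.linalg.inv(np.array(c["T"]))
    q=T[:3,:3]@np.array(p)+T[:3,3]; return np.array([c["cx"]+f*q[0]/q[2],c["cy"]+f*q[1]/q[2]])
def two(a,b):
    (o1,d1),(o2,d2)=a,b
    s=np.linalg.lstsq(np.c_[d1,-d2],o2-o1,rcond=None)[0]
    p,q=o1+d1*s[0],o2+d2*s[1]; return (p+q)/2,np.linalg.norm(p-q)
E
python3 - <<'E'
from h import *
np.set_printoptions(precision=4,suppress=True)
for n in("scene","top"):
    cv2.imwrite(f"pics/{n}0.png",robot.snapshot(n)); print(n,robot.get_calibration(n))
print(robot.get_obs())
E
```

```text
scene {'vfov': 47.77595942793172, 'cx': 319.567901596502, 'cy': 244.31317498040286, 'T': array([[-0.6968, -0.3098,  0.6469, -0.3331],
       [-0.7169,  0.2743, -0.6409,  0.8517],
       [ 0.0211, -0.9104, -0.4132,  0.6885],
       [ 0.    ,  0.    ,  0.    ,  1.    ]])}
top {'vfov': 56.43021341373041, 'cx': 316.80987139049375, 'cy': 242.06840743563941, 'T': array([[ 0.0229, -0.9899,  0.1396,  0.446 ],
       [-0.9997, -0.0236, -0.0037, -0.0996],
       [ 0.007 , -0.1395, -0.9902,  1.067 ],
       [ 0.    ,  0.    ,  0.    ,  1.    ]])}
{'time': 0.1, 'joint_positions': array([-1.2731,  0.0879,  1.372 , -0.    ,  1.6836, -0.1031]), 'qvel': array([ 0.0004, -0.0023, -0.0034,  0.0022, -0.0005,  0.0019]), 'joint_torque': array([  0.002 , -34.1251, -30.3303,   0.0721,   0.0304,  -0.0001]), 'tool_pos': array([ 0.2144, -0.506 ,  0.2185]), 'ee_rot': array([-3.1397, -0.0002,  0.4008]), 'wrist_force': array([ 0.1585, -0.1167,  0.5569]), 'wrist_torque': array([0.0456, 0.0312, 0.0097]), 'finger_force': 0.0, 'width': 0.09445667865078791}
```

View pics/scene0.png

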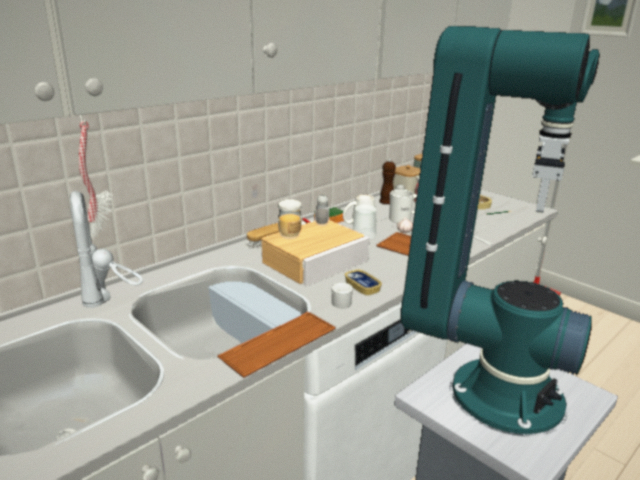

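View pics/top0.png

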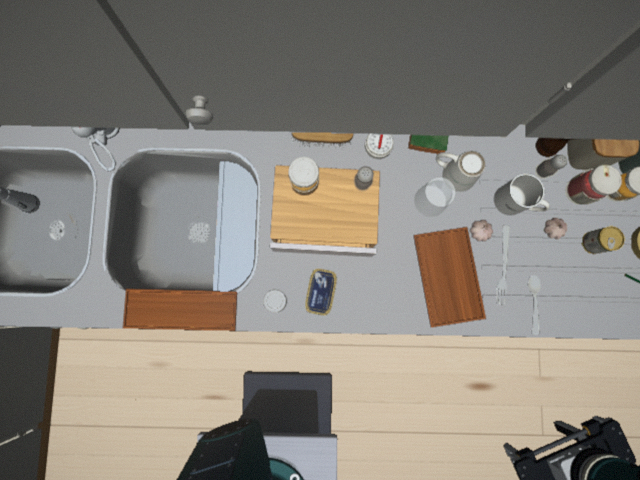

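Scene: the fish tin is at top px (321,291) and the grey pot at (275,300). No pink pot is visible. The unit spans about (272–380,167–255), the side tray is at (180,309) and the large tray at (450,277).

```bash
python3 - <<'E'
from h import *
np.set_printoptions(precision=4,suppress=True)
t=cv2.imread("pics/top0.png"); s=cv2.imread("pics/scene0.png")
def big(m):
    c=max(cv2.findContours(m.astype(np.uint8),0,2)[0],key=cv2.contourArea); return c
def reg(im,r,f):
    m=np.zeros(im.shape[:2],bool);x0,y0,x1,y1=r
    m[y0:y1,x0:x1]=f(im[y0:y1,x0:x1].astype(int)); return big(m)
wood=lambda a:(a[...,2]-a[...,0]>40)
def rect(n,im,r,f,z):
    c=reg(im,r,f); q=cv2.boxPoints(cv2.minAreaRect(c))
    w=np.array([onz(n,*p,z)[:2] for p in c[:,0]])
    (cx,cy),(a,b),an=cv2.minAreaRect((w*1000).astype(np.float32))
    print(n,r,"c",cx,cy,"size",a,b,"ang",an); return c
rect("top",t,(100,285,245,335),wood,.008)
rect("top",t,(405,220,495,335),wood,.008)
rect("top",t,(262,150,388,252),wood,.08)
dark=lambda a:(abs(a-np.array([150,150,150])).max(-1)>45)|(a.max(-1)-a.min(-1)>40)
rect("top",t,(300,262,345,320),dark,.025)
print(t[310,250],t[300,275],t[246,320],t[280,335])
c=rect("top",t,(255,280,295,320),lambda a:a.min(-1)>t[310,250].max()+12,.046)
print(cv2.boundingRect(c))
c=rect("top",t,(262,235,388,262),lambda a:(a.min(-1)>190),.08); print(cv2.boundingRect(c),c[:,0].tolist()[:40])
# heights from two views
cg=reg(s,(325,275,360,312),lambda a:a.min(-1)>185); print("grey scene",cv2.boundingRect(cg), s[290,342],s[310,335])
cs=reg(s,(335,258,390,300),dark); print("sard scene",cv2.boundingRect(cs),cv2.minAreaRect(cs))
o=np.hstack([cv2.resize(t[230:330,225:385],None,fx=4,fy=4,interpolation=2)[:400],]); 
o2=cv2.resize(s[220:320,250:410],None,fx=4,fy=4,interpolation=2)[:200*2]
cv2.imwrite("pics/z1.png",cv2.resize(np.vstack([o,o2]),(480,600)) if 0 else cv2.resize(np.vstack([o,o2]),None,fx=.75,fy=.75))
E
```

```text
top (100, 285, 245, 335) c 424.3376770019531 215.70013427734375 size 103.80236053466797 284.904541015625 ang 1.2859255075454712
top (405, 220, 495, 335) c 521.5909423828125 -418.64788818359375 size 220.4072723388672 131.27252197265625 ang 10.16939926147461
top (262, 150, 388, 252) c 668.3897094726562 -120.00647735595703 size 239.04165649414062 178.37876892089844 ang 88.25044250488281
top (300, 262, 345, 320) c 478.06488037109375 -114.97087860107422 size 60.508644104003906 102.58612060546875 ang 79.64295196533203
[171 168 168] [199 197 191] [223 219 218] [ 94 140 154]
top (255, 280, 295, 320) c 453.204833984375 -9.749139785766602 size 44.84627914428711 45.28261184692383 ang 1.3232722282409668
(264, 291, 21, 21)
top (262, 235, 388, 262) c 573.1898193359375 -116.18745422363281 size 234.3222198486328 8.833499908447266 ang 88.15662384033203
(270, 243, 106, 10) [[270, 243], [270, 244], [271, 245], [271, 246], [276, 246], [277, 247], [296, 247], [297, 248], [312, 248], [313, 249], [330, 249], [331, 250], [349, 250], [350, 251], [368, 251], [369, 252], [375, 252], [375, 249], [366, 249], [365, 248], [349, 248], [348, 247], [331, 247], [330, 246], [312, 246], [311, 245], [294, 245], [293, 244], [276, 244], [275, 243]]
grey scene (325, 275, 35, 37) [219 227 227] [199 209 209]
sard scene (335, 258, 55, 42) ((362.0, 278.4999694824219), (40.99999237060547, 53.99999237060547), 90.0)
```

View pics/z1.png

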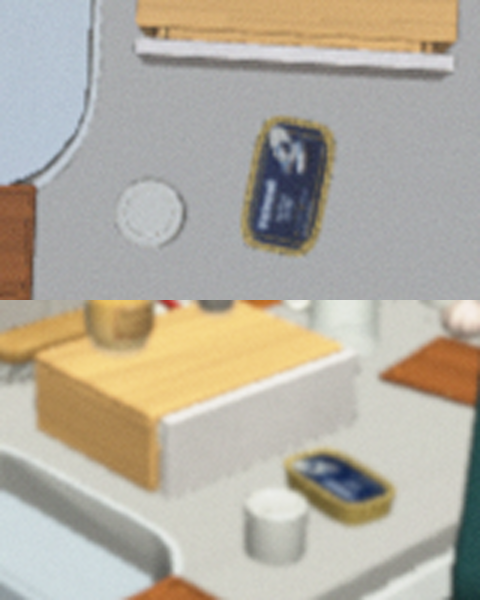

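The crop shows the grey pot lid centre at top (275.3,300.7) / scene (342,287.3). The tin lid centre is at top (321.3,291.3) / scene (363.7,280). Next I triangulate heights.

```bash
python3 - <<'E'
from h import *
np.set_printoptions(precision=4,suppress=True)
for k,a,b in(("grey",(275.3,300.7),(342,287.3)),("tin",(321.3,291.3),(363.7,280.0)),
 ("frontL",(225+136/3,230+52/3),(250+163/3,220+(420-300)/3)),("frontR",(225+453/3,230+72/3),(250+357/3,220+(350-300)/3)),
 ("sideTrayFrontR",(237.5,328.5),(260,374.5) if 0 else (334.5,325))):
    print(k,two(ray("top",*a),ray("scene",*b)))
for p in((270.3,247.3),(376,254)): print("front outer z80",onz("top",*p,.08))
o=robot.get_obs(); print(o["tool_pos"],o["ee_rot"])
E
```

```text
grey (array([ 0.4549, -0.0117,  0.0443]), np.float64(0.0025658016145275815))
tin (array([ 0.4778, -0.117 ,  0.0179]), np.float64(0.0011508288352720033))
frontL (array([0.5736, 0.0021, 0.0794]), np.float64(0.006820435773409592))
frontR (array([ 0.563 , -0.2342,  0.08  ]), np.float64(0.003806600920447779))
sideTrayFrontR (array([0.3897, 0.078 , 0.0055]), np.float64(0.004568965559673636))
front outer z80 [ 0.571  -0.0002  0.08  ]
front outer z80 [ 0.5616 -0.2354  0.08  ]
[ 0.2144 -0.506   0.2185] [-3.1397 -0.0002  0.4008]
```

Request:
carry_out([
  [0,[0,0,0],8.35],
  [0,[0,0,0],8.35],
  [0,[0,0,0],8.35],
  [0,[0,0,0],8.35],
  [0,[18.9,-43.2,0],0],
  [0,[18.9,-43.2,0],0],
  [0,[18.9,-43.2,0],0],
  [0,[18.9,-43.2,0],0],
])

```text
time: 0.9
tool_pos: [0.3207, -0.3485, 0.2189]
ee_rot: [-3.141, 0.0, -0.183]
wrist_force: [0.5, 0.0, -0.1]
width: 0.094
finger_force: 0.0
```

Request:
carry_out([
  [0,[18.9,-43.2,0],0],
  [0,[18.9,-43.2,0],0],
  [0,[18.9,-43.2,0],0],
  [0,[18.9,-43.2,0],0],
  [0,[18.9,-43.2,0],0],
  [0,[18.9,-43.2,0],0],
  [0,[0,0,0],0],
  [0,[0,0,0],0],
])

```text
time: 1.7
tool_pos: [0.4786, -0.115, 0.2188]
ee_rot: [3.141, 0.002, -0.18]
wrist_force: [-0.3, 0.3, -0.1]
width: 0.0938
finger_force: 0.0
```

Request:
carry_out([
  [0,[0,0,45],0],
  [0,[0,0,45],0],
  [0,[0,0,45],0],
  [0,[0,0,35],0],
  [0,[0,0,20],0],
  [0,[0,0,10.5],0],
  [0,[0,0,0],0],
  [255,[0,0,0],0],
])

```text
time: 2.5
tool_pos: [0.4793, -0.1169, 0.0202]
ee_rot: [3.141, -0.002, -0.183]
wrist_force: [0.3, -0.4, -0.1]
width: 0.0894
finger_force: 0.0
```

Request:
carry_out([
  [255,[0,0,0],0],
  [255,[0,0,0],0],
  [255,[0,0,0],0],
  [255,[0,0,0],0],
  [255,[0,0,0],0],
  [255,[0,0,-10],0],
  [255,[0,0,-30],0],
  [255,[0,0,-30],0],
])

```text
time: 3.3
tool_pos: [0.4776, -0.1154, 0.0889]
ee_rot: [-3.141, 0.003, -0.182]
wrist_force: [-0.1, -0.5, -2.0]
width: 0.0594
finger_force: 30.0
```

Request:
carry_out([
  [255,[-12.2,-36.9,0],0],
  [255,[-12.2,-36.9,0],0],
  [255,[-12.2,-36.9,0],0],
  [255,[-12.2,-36.9,0],0],
  [255,[-12.2,-36.9,0],0],
  [255,[-12.2,-36.9,0],0],
  [255,[-12.2,-36.9,0],0],
  [255,[-12.2,-36.9,0],0],
])

```text
time: 4.1
tool_pos: [0.4355, 0.1936, 0.0892]
ee_rot: [3.141, -0.0, -0.182]
wrist_force: [0.6, -0.1, -1.3]
width: 0.0594
finger_force: 30.0
```

Request:
carry_out([
  [255,[-12.2,-36.9,0],0],
  [255,[-12.2,-36.9,0],0],
  [255,[0,0,0],-8.475],
  [255,[0,0,0],-8.475],
  [255,[0,0,0],-8.475],
  [255,[0,0,0],-8.475],
  [255,[0,0,0],-8.475],
  [255,[0,0,0],-8.475],
])

```text
time: 4.9
tool_pos: [0.4252, 0.2691, 0.089]
ee_rot: [-3.142, 0.001, 0.712]
wrist_force: [-0.5, -0.3, -0.7]
width: 0.0594
finger_force: 30.0
```

Request:
carry_out([
  [255,[0,0,0],-8.475],
  [255,[0,0,0],-8.475],
  [255,[0,0,0],-8.475],
  [255,[0,0,0],-8.475],
  [255,[0,0,0],-8.475],
  [255,[0,0,0],-8.475],
  [255,[0,0,0],0],
  [255,[0,0,0],0],
])

```text
time: 5.7
tool_pos: [0.4254, 0.2691, 0.089]
ee_rot: [-3.141, 0.0, 1.59]
wrist_force: [0.6, -0.2, -1.5]
width: 0.0592
finger_force: 30.0
```

```bash
python3 - <<'E'
from h import *
a=robot.snapshot("top");b=robot.snapshot("scene");cv2.imwrite("pics/t2.png",a);cv2.imwrite("pics/s2.png",b)
cv2.imwrite("pics/z2.png",np.hstack([a[230:430,90:390],b[200:400,180:430]]))
E
```

```text
(no output)
```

View pics/z2.png

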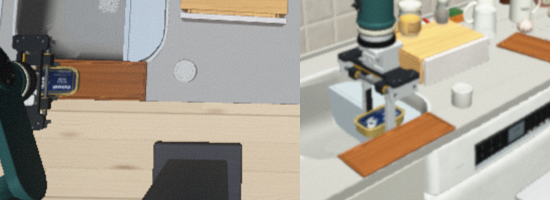

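The tin is held level over the left part of the side tray and the grey pot has not moved. I'll lower it.

Request:
carry_out([
  [255,[0,0,30],0],
  [255,[0,0,20],0],
  [255,[0,0,9],0],
  [255,[0,0,5],0],
  [255,[0,0,0],0],
  [255,[0,0,0],0],
  [120,[0,0,0],0],
  [60,[0,0,0],0],
])

```text
time: 6.6
tool_pos: [0.4262, 0.2695, 0.0258]
ee_rot: [3.14, -0.001, 1.593]
wrist_force: [1.1, 0.0, -0.1]
width: 0.0641
finger_force: 0.0
```

Request:
carry_out([
  [40,[0,0,0],0],
  [40,[0,0,0],0],
  [30,[0,0,-15],0],
  [0,[0,0,-35],0],
  [0,[0,0,-45],0],
  [0,[0,0,-30],0],
  [0,[0,0,0],0],
  [0,[0,0,0],0],
])

```text
time: 7.4
tool_pos: [0.4259, 0.2693, 0.1506]
ee_rot: [3.14, -0.001, 1.593]
wrist_force: [-0.1, -0.2, -0.0]
width: 0.0939
finger_force: 0.0
```

Request:
carry_out([
  [0,[-40,3.1,0],0],
  [0,[-40,3.1,0],0],
  [0,[-40,3.1,0],0],
  [0,[-40,3.1,0],0],
  [0,[-40,3.1,0],0],
  [0,[-40,3.1,0],0],
  [0,[-40,3.1,0],0],
  [0,[0,0,0],0],
])

```text
time: 8.2
tool_pos: [0.4523, -0.0141, 0.1475]
ee_rot: [-3.137, 0.001, 1.586]
wrist_force: [-0.1, 0.8, 0.2]
width: 0.0941
finger_force: 0.0
```

```bash
python3 - <<'E'
from h import *
a=robot.snapshot("top");b=robot.snapshot("scene");cv2.imwrite("pics/t3.png",a);cv2.imwrite("pics/s3.png",b)
z=np.hstack([a[230:380,180:330],b[250:400,210:430]])
cv2.imwrite("pics/z3.png",cv2.resize(z,None,fx=2,fy=2))
E
```

```text
(no output)
```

View pics/z3.png

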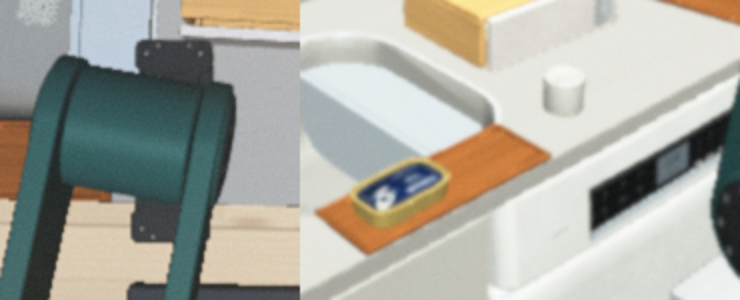

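The tin lies in the side tray, and the grey pot is unmoved at scene (342,287). I'll grasp it.

Request:
carry_out([
  [0,[3,1,40],0],
  [0,[0,0,35],0],
  [0,[0,0,25],0],
  [0,[0,0,15],0],
  [0,[0,0,7],0],
  [0,[0,0,0],0],
  [255,[0,0,0],0],
  [255,[0,0,0],0],
])

```text
time: 9.1
tool_pos: [0.4553, -0.0071, 0.0291]
ee_rot: [3.139, 0.0, 1.593]
wrist_force: [-0.2, 0.1, 0.7]
width: 0.0818
finger_force: 0.0
```

Request:
carry_out([
  [255,[0,0,0],0],
  [255,[0,0,0],0],
  [255,[0,0,0],0],
  [255,[0,0,0],0],
  [255,[0,0,-10],0],
  [255,[0,0,-25],0],
  [255,[0,0,-25],0],
  [255,[0,0,0],0],
])

```text
time: 9.9
tool_pos: [0.4573, -0.0077, 0.0923]
ee_rot: [3.133, 0.001, 1.593]
wrist_force: [-0.7, 0.1, 0.0]
width: 0.051
finger_force: 30.0
```

Request:
carry_out([
  [255,[30.5,-5.7,0],0],
  [255,[30.5,-5.7,0],0],
  [255,[30.5,-5.7,0],0],
  [255,[30.5,-5.7,0],0],
  [255,[30.5,-5.7,0],0],
  [255,[0,0,0],0],
  [255,[0,0,0],0],
  [255,[0,0,0],0],
])

```text
time: 10.7
tool_pos: [0.4224, 0.1438, 0.0875]
ee_rot: [-3.141, 0.001, 1.592]
wrist_force: [1.1, 0.6, -0.8]
width: 0.0513
finger_force: 30.0
```

Request:
carry_out([
  [255,[0,0,30],0],
  [255,[0,0,15],0],
  [255,[0,0,6],0],
  [255,[0,0,3.5],0],
  [255,[0,0,0],0],
  [255,[0,0,0],0],
  [150,[0,0,0],0],
  [70,[0,0,0],0],
])

```text
time: 11.5
tool_pos: [0.423, 0.1446, 0.034]
ee_rot: [3.14, -0.0, 1.593]
wrist_force: [0.3, 0.8, -0.4]
width: 0.0561
finger_force: 0.0
```

Request:
carry_out([
  [40,[0,0,0],0],
  [40,[0,0,0],0],
  [30,[0,0,-15],0],
  [0,[0,0,-35],0],
  [0,[0,0,-45],0],
  [0,[0,0,-20],0],
  [0,[0,0,0],0],
  [0,[0,0,0],0],
])

```text
time: 12.3
tool_pos: [0.4223, 0.1446, 0.1479]
ee_rot: [-3.141, 0.0, 1.593]
wrist_force: [0.7, 0.6, -0.7]
width: 0.0939
finger_force: 0.0
```

```bash
python3 - <<'E'
from h import *
a=robot.snapshot("top");b=robot.snapshot("scene");cv2.imwrite("pics/t4.png",a);cv2.imwrite("pics/s4.png",b)
z=np.hstack([a[230:380,180:400],b[250:400,210:390]])
cv2.imwrite("pics/z4.png",cv2.resize(z,None,fx=2,fy=2)); print(robot.get_obs()["joint_positions"])
E
```

```text
[ 2.02714621e-01 -1.19522032e-01  1.72013538e+00 -1.18043019e-04
  1.54503766e+00  1.80615825e-01]
```

View pics/z4.png

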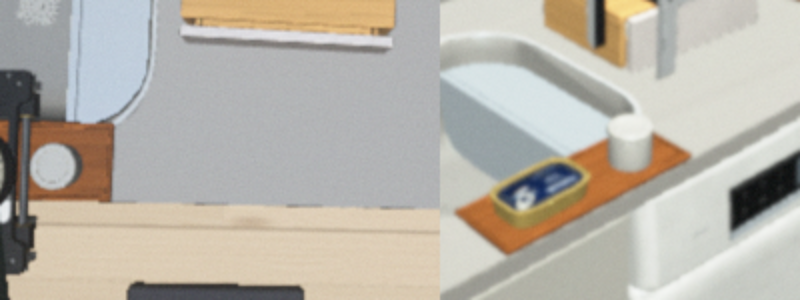

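The tin and pot are both in the side tray and nothing is in front of the drawer. Next I go to the drawer front with closed fingers.

Request:
carry_out([
  [255,[0,0,0],3.3],
  [255,[-36.9,15.6,0],0],
  [255,[-36.9,15.6,0],0],
  [255,[-36.9,15.6,0],0],
  [255,[-36.9,15.6,0],0],
  [255,[-36.9,15.6,0],0],
  [255,[-36.9,15.6,0],0],
  [255,[-36.9,15.6,0],0],
])

```text
time: 13.2
tool_pos: [0.5216, -0.1187, 0.1459]
ee_rot: [-3.137, -0.001, 1.535]
wrist_force: [-0.2, 0.5, 0.2]
width: 0.0336
finger_force: 0.0
```

Request:
carry_out([
  [255,[0,0,0],0],
  [255,[0,0,35],0],
  [255,[0,0,35],0],
  [255,[0,0,25],0],
  [255,[0,0,10],0],
  [255,[0,15,0],0],
  [255,[0,5,0],0],
  [255,[0,0,0],0],
])

```text
time: 14.0
tool_pos: [0.5432, -0.1179, 0.0439]
ee_rot: [3.141, 0.0, 1.536]
wrist_force: [-0.3, -0.6, 0.5]
width: 0.0001
finger_force: 0.0
```

Request:
carry_out([
  [255,[0,4,0],0],
  [255,[0,3,0],0],
  [255,[0,3,0],0],
  [255,[0,2,0],0],
  [255,[0,1,0],0],
  [255,[0,0,0],0],
  [255,[0,0,0],0],
  [255,[0,0,0],0],
])

```text
time: 14.8
tool_pos: [0.5547, -0.1186, 0.0436]
ee_rot: [-3.14, 0.0, 1.535]
wrist_force: [-4.9, -0.4, 4.1]
width: 0.0003
finger_force: 2.5
```

Request:
carry_out([
  [255,[0,1.5,0],0],
  [255,[0,1.5,0],0],
  [255,[0,1.5,0],0],
  [255,[0,0.5,0],0],
  [255,[0,0,0],0],
  [255,[0,0,0],0],
])

```text
time: 15.4
tool_pos: [0.5596, -0.1188, 0.0436]
ee_rot: [-3.14, 0.0, 1.535]
wrist_force: [-3.7, 0.6, 3.3]
width: 0.0
finger_force: 2.5
```

Request:
carry_out([
  [255,[0,1.5,0],0],
  [255,[0,0,0],0],
  [255,[0,0,0],0],
  [255,[0,0,0],0],
])

```text
time: 15.8
tool_pos: [0.5611, -0.1188, 0.0436]
ee_rot: [-3.14, 0.0, 1.535]
wrist_force: [-4.3, 0.9, 4.5]
width: 0.0006
finger_force: 2.6
```

Request:
carry_out([
  [255,[0,1.5,0],0],
  [255,[0,0,0],0],
  [255,[0,0,0],0],
  [255,[0,0,0],0],
])

```text
time: 16.2
tool_pos: [0.5617, -0.1188, 0.0435]
ee_rot: [-3.138, -0.0, 1.535]
wrist_force: [-6.9, 0.9, 5.1]
width: 0.0003
finger_force: 3.8
```

Request:
carry_out([
  [255,[0,2,0],0],
  [255,[0,0,0],0],
  [255,[0,0,0],0],
])

```text
time: 16.5
tool_pos: [0.5617, -0.1188, 0.0436]
ee_rot: [-3.133, -0.0, 1.535]
wrist_force: [-14.6, 0.4, 9.7]
width: 0.0003
finger_force: 6.9
```

Request:
carry_out([
  [255,[0,-30,0],0],
  [255,[0,-45,0],0],
  [255,[0,-40,0],0],
  [255,[0,0,0],0],
  [255,[0,0,-40],0],
  [255,[0,0,-45],0],
  [255,[0,0,0],0],
  [255,[0,0,0],0],
])

```text
time: 17.3
tool_pos: [0.4528, -0.1155, 0.1303]
ee_rot: [3.136, 0.002, 1.535]
wrist_force: [0.5, -0.9, -0.7]
width: 0.0006
finger_force: 0.0
```

```bash
python3 - <<'E'
from h import *
a=robot.snapshot("top");b=robot.snapshot("scene");cv2.imwrite("pics/t5.png",a);cv2.imwrite("pics/s5.png",b)
z=np.hstack([a[180:330,230:420],b[200:350,230:410]])
cv2.imwrite("pics/z5.png",cv2.resize(z,None,fx=2,fy=2))
E
```

```text
(no output)
```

View pics/z5.png

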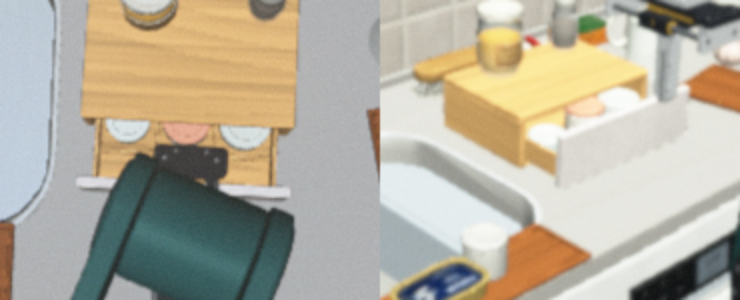

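The drawer sprang out. Three pots are visible: bowl on the left, orange in the middle, a wide one on the right. The board's top edge runs about from (269,271.5) to (374.5,277).

```bash
python3 - <<'E'
from h import *
np.set_printoptions(precision=4,suppress=True)
for p in((269,271.5),(374.5,277)): print(onz("top",*p,.08))
print("honey,salt",onz("top",304,165,.177),onz("top",364,171,.17))
t=cv2.imread("pics/t5.png").astype(int)
w=t.min(-1)
for u in(272,277,365,371): print(u,w[260:286,u].tolist())
E
```

```text
[0.5171 0.0006 0.08  ]
[ 0.5104 -0.2323  0.08  ]
honey,salt [ 0.7311 -0.0729  0.177 ] [ 0.7236 -0.1974  0.17  ]
272 [177, 177, 181, 178, 177, 179, 177, 165, 186, 221, 220, 223, 220, 192, 126, 155, 178, 177, 177, 172, 173, 172, 176, 179, 177, 177]
277 [130, 126, 125, 121, 126, 127, 128, 112, 165, 212, 218, 219, 221, 183, 118, 139, 164, 180, 178, 176, 176, 180, 175, 178, 178, 178]
365 [76, 70, 60, 68, 73, 70, 70, 66, 64, 65, 72, 73, 84, 166, 213, 217, 218, 219, 191, 117, 141, 173, 181, 160, 109, 64]
371 [177, 174, 178, 176, 176, 178, 173, 177, 176, 177, 177, 175, 171, 187, 216, 220, 217, 221, 181, 110, 141, 172, 177, 179, 162, 103]
```

Request:
carry_out([
  [255,[0,40,0],0],
  [255,[0,30,0],0],
  [255,[0,16,0],0],
  [255,[0,0,0],0],
  [255,[0,0,30],0],
  [255,[0,0,25],0],
  [255,[0,0,13],0],
  [255,[0,0,0],0],
])

```text
time: 18.2
tool_pos: [0.5339, -0.1172, 0.0573]
ee_rot: [-3.135, -0.002, 1.535]
wrist_force: [0.4, -0.2, -0.2]
width: 0.0004
finger_force: 0.0
```

Request:
carry_out([
  [255,[0,-8,0],0],
  [255,[0,-12,0],0],
  [255,[0,-12,0],0],
  [255,[0,-12,0],0],
  [255,[0,-12,0],0],
  [255,[0,-8,0],0],
  [255,[0,-5,0],0],
  [255,[0,0,0],0],
])

```text
time: 19.0
tool_pos: [0.4665, -0.1154, 0.0604]
ee_rot: [-3.141, -0.0, 1.535]
wrist_force: [1.1, -0.5, -0.3]
width: 0.0005
finger_force: 0.0
```

Request:
carry_out([
  [255,[0,-2,0],0],
  [255,[0,-2,0],0],
  [255,[0,0,0],0],
  [255,[0,0,0],0],
])

```text
time: 19.4
tool_pos: [0.4634, -0.1153, 0.0603]
ee_rot: [-3.141, -0.0, 1.535]
wrist_force: [-0.8, -0.0, 0.1]
width: 0.0004
finger_force: 0.0
```

Request:
carry_out([
  [0,[0,3,0],0],
  [0,[0,0,-45],0],
  [0,[0,0,-45],0],
  [0,[-45,0,-30],0],
  [0,[-45,0,0],0],
  [0,[-45,0,0],0],
  [0,[-45,0,0],0],
  [0,[0,0,0],0],
])

```text
time: 20.2
tool_pos: [0.4595, -0.2967, 0.1775]
ee_rot: [-3.141, 0.002, 1.529]
wrist_force: [0.4, 0.8, 0.1]
width: 0.0613
finger_force: 0.0
```

```bash
python3 - <<'E'
from h import *
a=robot.snapshot("top");b=robot.snapshot("scene");cv2.imwrite("pics/t6.png",a);cv2.imwrite("pics/s6.png",b)
z=np.hstack([cv2.resize(a[220:330,250:400],None,fx=3,fy=3),cv2.resize(b[200:310,270:385],None,fx=3,fy=3)])
cv2.imwrite("pics/z6.png",z); print(robot.get_obs()["tool_pos"])
E
```

```text
[ 0.46006122 -0.29245054  0.1776322 ]
```

View pics/z6.png

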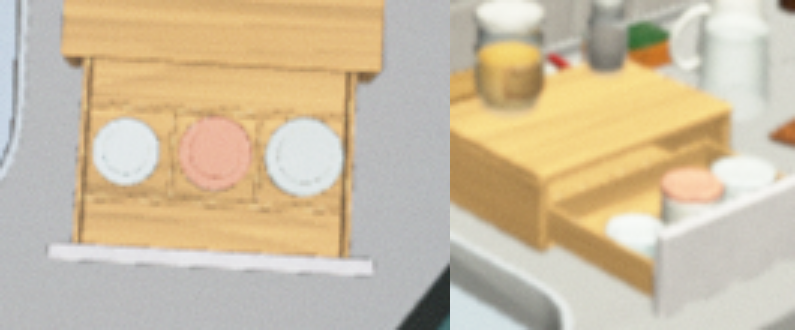

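The drawer is fully open. Bowl lid at top (292,270.3), orange (321.7,270.7), sugar (351.7,272).

```bash
python3 - <<'E'
from h import *
np.set_printoptions(precision=4,suppress=True)
for k,a,b,z in(("bowl",(292,270.3),(331,277.3),.038),("orange",(321.7,270.7),(350.7,261.3),.060),("sugar",(351.7,272),(367.3,257.3),.050)):
    print(k,two(ray("top",*a),ray("scene",*b)),onz("top",*a,z))
print(onz("top",250+49/3,220+250/3,.08),onz("top",250+373/3,220+267/3,.08))
E
```

```text
bowl (array([ 0.526 , -0.0464,  0.0316]), np.float64(0.003561189507195101)) [ 0.5242 -0.0479  0.038 ]
orange (array([ 0.5239, -0.1156,  0.056 ]), np.float64(0.0010449811199627463)) [ 0.5232 -0.1159  0.06  ]
sugar (array([ 0.5238, -0.184 ,  0.0458]), np.float64(0.0023354349338058043)) [ 0.5226 -0.1844  0.05  ]
[0.4475 0.0038 0.08  ] [ 0.4406 -0.2323  0.08  ]
```

Request:
carry_out([
  [30,[36.9,19.7,0],0],
  [30,[36.9,19.7,0],0],
  [30,[36.9,19.7,0],0],
  [30,[0,0,0],0],
  [30,[0,0,35],0],
  [30,[0,0,25],0],
  [30,[0,0,0],0],
  [30,[0,0,0],0],
])

```text
time: 21.1
tool_pos: [0.5229, -0.1828, 0.1184]
ee_rot: [-3.141, -0.0, 1.536]
wrist_force: [0.2, -0.1, 0.4]
width: 0.0829
finger_force: 0.0
```

Request:
carry_out([
  [30,[-1,0,30],0],
  [30,[0,0,25],0],
  [30,[0,0,15],0],
  [30,[0,0,10.5],0],
  [30,[0,0,0],0],
  [255,[0,0,0],0],
  [255,[0,0,0],0],
  [255,[0,0,0],0],
])

```text
time: 21.9
tool_pos: [0.5239, -0.1848, 0.039]
ee_rot: [3.14, 0.001, 1.535]
wrist_force: [-0.3, 0.6, -0.0]
width: 0.0624
finger_force: 0.2
```

Request:
carry_out([
  [255,[0,0,0],0],
  [255,[0,0,0],0],
  [255,[0,0,-10],0],
  [255,[0,0,-25],0],
  [255,[0,0,-35],0],
  [255,[0,0,-30],0],
  [255,[0,0,0],0],
  [255,[0,0,0],0],
])

```text
time: 22.7
tool_pos: [0.5234, -0.1845, 0.1382]
ee_rot: [3.14, 0.001, 1.535]
wrist_force: [-0.8, 0.6, -1.9]
width: 0.0587
finger_force: 30.0
```

Request:
carry_out([
  [255,[-36.5,12.5,0],0],
  [255,[-36.5,12.5,0],0],
  [255,[-36.5,12.5,0],0],
  [255,[-36.5,12.5,0],0],
  [255,[-36.5,12.5,0],0],
  [255,[-36.5,12.5,0],0],
  [255,[0,0,0],7.8],
  [255,[0,0,0],7.8],
])

```text
time: 23.5
tool_pos: [0.589, -0.4065, 0.1328]
ee_rot: [-3.135, -0.003, 1.256]
wrist_force: [-1.2, 0.2, -0.7]
width: 0.0592
finger_force: 30.0
```

Request:
carry_out([
  [255,[0,0,0],7.8],
  [255,[0,0,0],7.8],
  [255,[0,0,0],7.8],
  [255,[0,0,0],7.8],
  [255,[0,0,0],7.8],
  [255,[0,0,0],7.8],
  [255,[0,0,0],7.8],
  [255,[0,0,0],7.8],
])

```text
time: 24.3
tool_pos: [0.5892, -0.405, 0.1341]
ee_rot: [-3.137, 0.004, 0.168]
wrist_force: [0.6, 0.6, -0.6]
width: 0.0593
finger_force: 30.0
```

Request:
carry_out([
  [255,[0,0,0],0],
  [255,[0,0,35],0],
  [255,[0,0,25],0],
  [255,[0,0,20],0],
  [255,[0,0,10],0],
  [255,[0,0,0],0],
])

```text
time: 24.9
tool_pos: [0.5888, -0.4047, 0.0441]
ee_rot: [-3.137, 0.004, 0.176]
wrist_force: [-0.3, -0.1, -0.9]
width: 0.0591
finger_force: 30.0
```

```bash
python3 - <<'E'
from h import *
a=robot.snapshot("top");b=robot.snapshot("scene")
z=np.hstack([cv2.resize(a[190:350,380:520],None,fx=2.5,fy=2.5),cv2.resize(b[170:330,340:490],None,fx=2.5,fy=2.5)])
cv2.imwrite("pics/z7.png",z); print(robot.get_obs()["joint_positions"])
E
```

```text
[-6.81399723e-01  5.33792563e-01  1.14604317e+00 -1.58231057e-05
  1.46142170e+00  7.14510907e-01]
```

View pics/z7.png

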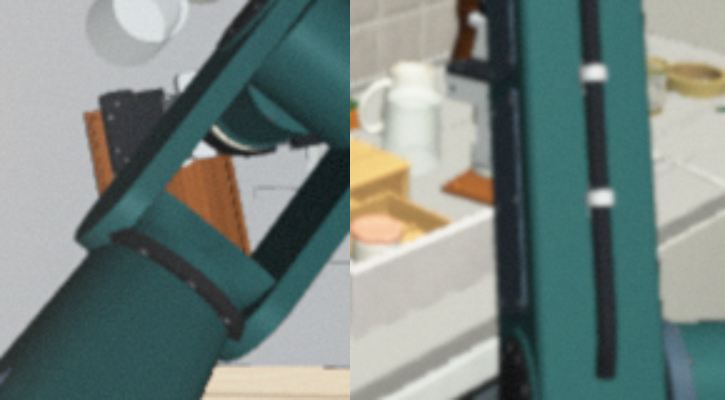

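The arm hides the tray in both views. The measured pose fits the tray frame, so I'll lower and release.

Request:
carry_out([
  [255,[0,0,6],0],
  [255,[0,0,4],0],
  [255,[0,0,1.5],0],
  [255,[0,0,0],0],
  [255,[0,0,0],0],
  [255,[0,0,0],0],
])

```text
time: 25.6
tool_pos: [0.5905, -0.4061, 0.0365]
ee_rot: [3.141, -0.0, 0.174]
wrist_force: [0.1, 0.7, -0.5]
width: 0.0592
finger_force: 30.0
```

Request:
carry_out([
  [255,[0,0,2],0],
  [255,[0,0,1.5],0],
  [255,[0,0,0],0],
  [255,[0,0,0],0],
])

```text
time: 26.0
tool_pos: [0.5903, -0.4059, 0.0326]
ee_rot: [-3.141, 0.0, 0.174]
wrist_force: [0.1, -1.0, -0.4]
width: 0.0593
finger_force: 30.0
```

Request:
carry_out([
  [255,[0,0,1],0],
  [255,[0,0,0],0],
  [80,[0,0,0],0],
  [50,[0,0,0],0],
  [20,[0,0,0],0],
  [20,[0,0,0],0],
  [20,[0,0,-15],0],
  [20,[0,0,-40],0],
])

```text
time: 26.8
tool_pos: [0.5878, -0.404, 0.0822]
ee_rot: [-3.134, 0.007, 0.174]
wrist_force: [0.8, 0.7, -0.1]
width: 0.0868
finger_force: 0.0
```

Request:
carry_out([
  [20,[0,0,-45],0],
  [30,[0,0,-45],0],
  [30,[-18,-45,0],0],
  [30,[-18,-45,0],0],
  [30,[0,0,0],-7.8],
  [30,[0,0,0],-7.8],
  [30,[0,0,0],-7.8],
  [30,[0,0,0],-7.8],
])

```text
time: 27.6
tool_pos: [0.5394, -0.3234, 0.1785]
ee_rot: [3.14, -0.0, 0.724]
wrist_force: [0.5, -0.5, 0.4]
width: 0.0831
finger_force: 0.0
```

Request:
carry_out([
  [30,[0,0,0],-7.8],
  [30,[0,0,0],-7.8],
  [30,[0,0,0],-7.8],
  [30,[0,0,0],-7.8],
  [30,[0,0,0],-7.8],
  [30,[0,0,0],-7.8],
  [30,[0,0,0],0],
  [30,[0,0,0],0],
])

```text
time: 28.4
tool_pos: [0.5395, -0.3236, 0.1778]
ee_rot: [3.14, 0.001, 1.532]
wrist_force: [0.2, -0.0, -0.5]
width: 0.0828
finger_force: 0.0
```

Request:
carry_out([
  [30,[41.4,-4.6,0],0],
  [30,[41.4,-4.6,0],0],
  [30,[41.4,-4.6,0],0],
  [30,[41.4,-4.6,0],0],
  [30,[41.4,-4.6,0],0],
  [30,[0,0,0],0],
  [30,[0,0,0],0],
])

```text
time: 29.1
tool_pos: [0.5239, -0.1153, 0.1774]
ee_rot: [3.14, 0.001, 1.536]
wrist_force: [-0.7, -1.0, -0.4]
width: 0.083
finger_force: 0.0
```

```bash
python3 - <<'E'
from h import *
np.set_printoptions(precision=4,suppress=True)
a=robot.snapshot("top");b=robot.snapshot("scene");cv2.imwrite("pics/t8.png",a)
z=np.hstack([cv2.resize(a[190:350,280:520],None,fx=2,fy=2),cv2.resize(b[200:360,300:440],None,fx=2,fy=2)])
cv2.imwrite("pics/z8.png",z); print(robot.get_obs()["tool_pos"])
m=(a[215:340,400:500].min(-1)>150).astype(np.uint8); w=(a[215:340,400:500,2].astype(int)-a[215:340,400:500,0]>40)
E
```

```text
[ 0.5239 -0.1167  0.177 ]
```

View pics/z8.png

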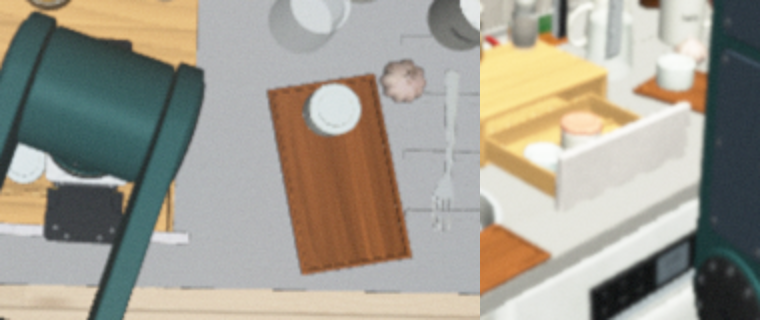

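The sugar pot stands inside the tray near the far end. Next is the orange jar.

Request:
carry_out([
  [30,[0,0,35],0],
  [30,[0,0,35],0],
  [30,[0,0,30],0],
  [30,[0,0,20],0],
  [30,[0,0,12],0],
  [30,[0,0,0],0],
  [255,[0,0,0],0],
  [255,[0,0,0],0],
])

```text
time: 30.0
tool_pos: [0.525, -0.1166, 0.0464]
ee_rot: [3.139, 0.001, 1.535]
wrist_force: [-0.3, -0.0, 0.0]
width: 0.0703
finger_force: 0.0
```

Request:
carry_out([
  [255,[0,0,0],0],
  [255,[0,0,0],0],
  [255,[0,0,0],0],
  [255,[0,0,-10],0],
  [255,[0,0,-30],0],
  [255,[0,0,-35],0],
  [255,[0,0,-30],0],
  [255,[0,0,0],0],
])

```text
time: 30.8
tool_pos: [0.5266, -0.1167, 0.1558]
ee_rot: [3.131, 0.003, 1.535]
wrist_force: [0.4, -0.0, -0.4]
width: 0.0552
finger_force: 30.0
```

Request:
carry_out([
  [255,[-37.7,1,0],0],
  [255,[-37.7,1,0],0],
  [255,[-37.7,1,0],0],
  [255,[-37.7,1,0],0],
  [255,[-37.7,1,0],0],
  [255,[-37.7,1,0],0],
  [255,[-37.7,1,0],0],
  [255,[-37.7,1,0],0],
])

```text
time: 31.6
tool_pos: [0.5203, -0.4184, 0.1479]
ee_rot: [-3.14, -0.002, 1.535]
wrist_force: [0.3, 0.2, -0.3]
width: 0.0551
finger_force: 30.0
```

Request:
carry_out([
  [255,[0,0,0],7.8],
  [255,[0,0,0],7.8],
  [255,[0,0,0],7.8],
  [255,[0,0,0],7.8],
  [255,[0,0,0],7.8],
  [255,[0,0,0],7.8],
  [255,[0,0,0],7.8],
  [255,[0,0,0],7.8],
])

```text
time: 32.4
tool_pos: [0.5204, -0.4169, 0.1478]
ee_rot: [-3.139, 0.001, 0.441]
wrist_force: [-0.5, 1.0, -1.4]
width: 0.0553
finger_force: 30.0
```

Request:
carry_out([
  [255,[0,0,0],7.8],
  [255,[0,0,0],7.8],
  [255,[0,0,35],0],
  [255,[0,0,30],0],
  [255,[0,0,25],0],
  [255,[0,0,14],0],
  [255,[0,0,0],0],
  [255,[0,0,0],0],
])

```text
time: 33.2
tool_pos: [0.5212, -0.4177, 0.0461]
ee_rot: [3.141, -0.0, 0.174]
wrist_force: [0.5, -0.1, -0.6]
width: 0.0554
finger_force: 30.0
```

Request:
carry_out([
  [255,[0,0,5],0],
  [255,[0,0,2],0],
  [255,[0,0,0.8],0],
  [255,[0,0,0],0],
  [255,[0,0,0],0],
])

```text
time: 33.7
tool_pos: [0.5214, -0.4178, 0.039]
ee_rot: [3.14, -0.001, 0.174]
wrist_force: [-1.2, 1.2, 2.4]
width: 0.0553
finger_force: 30.0
```

Request:
carry_out([
  [80,[0,0,0],0],
  [50,[0,0,0],0],
  [30,[0,0,0],0],
  [30,[0,0,0],0],
  [30,[0,0,-15],0],
  [30,[0,0,-40],0],
  [30,[0,0,-45],0],
  [30,[0,0,-40],0],
])

```text
time: 34.5
tool_pos: [0.5211, -0.4177, 0.1814]
ee_rot: [3.14, -0.001, 0.174]
wrist_force: [0.1, -0.1, 0.7]
width: 0.0827
finger_force: 0.0
```

Request:
carry_out([
  [30,[0,0,0],-7.8],
  [30,[0,0,0],-7.8],
  [30,[0,0,0],-7.8],
  [30,[0,0,0],-7.8],
  [30,[0,0,0],-7.8],
  [30,[0,0,0],-7.8],
  [30,[0,0,0],-7.8],
  [30,[0,0,0],-7.8],
])

```text
time: 35.3
tool_pos: [0.5211, -0.4176, 0.1794]
ee_rot: [3.14, 0.001, 1.269]
wrist_force: [0.0, 0.5, -0.2]
width: 0.0834
finger_force: 0.0
```

Request:
carry_out([
  [30,[0,0,0],-7.8],
  [30,[0,0,0],-7.8],
  [30,[46,0,0],0],
  [30,[46,0,0],0],
  [30,[46,0,0],0],
  [30,[46,0,0],0],
  [30,[46,0,0],0],
  [30,[46,0,0],0],
])

```text
time: 36.1
tool_pos: [0.5308, -0.14, 0.1795]
ee_rot: [3.139, 0.001, 1.535]
wrist_force: [0.3, 0.8, 0.1]
width: 0.0827
finger_force: 0.0
```

Request:
carry_out([
  [30,[31.4,-3.1,0],0],
  [30,[31.4,-3.1,0],0],
  [30,[31.4,-3.1,0],0],
  [30,[0,0,30],0],
  [30,[0,0,0],0],
  [30,[0,0,0],0],
])

```text
time: 36.7
tool_pos: [0.5246, -0.0473, 0.1484]
ee_rot: [-3.141, 0.0, 1.535]
wrist_force: [-0.2, 1.1, 0.1]
width: 0.0829
finger_force: 0.0
```

```bash
python3 - <<'E'
from h import *
a=robot.snapshot("top");b=robot.snapshot("scene");cv2.imwrite("pics/t9.png",a)
z=np.hstack([cv2.resize(a[190:350,250:520],None,fx=2,fy=2),cv2.resize(b[200:360,310:440],None,fx=2,fy=2)])
cv2.imwrite("pics/z9.png",z); print(robot.get_obs()["tool_pos"])
E
```

```text
[ 0.52553856 -0.04796488  0.14951438]
```

View pics/z9.png

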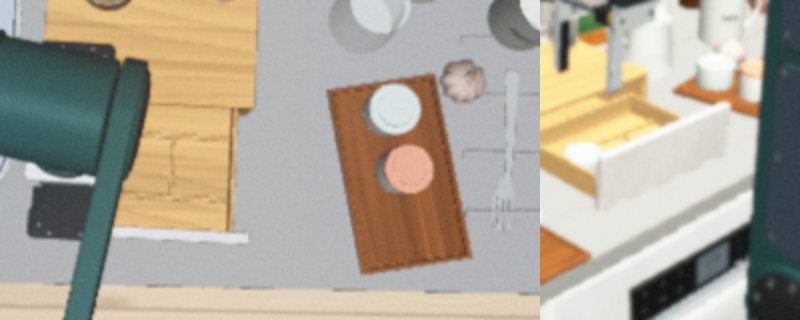

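The orange jar stands in the tray. Only the bowl is left in the drawer, at its left.

Request:
carry_out([
  [30,[0,0,35],0],
  [30,[0,0,35],0],
  [30,[0,0,25],0],
  [30,[0,0,12],0],
  [30,[0,0,5],0],
  [30,[0,0,0],0],
  [30,[0,0,0],0],
  [255,[0,0,0],0],
])

```text
time: 37.6
tool_pos: [0.5261, -0.0475, 0.0376]
ee_rot: [3.138, 0.001, 1.535]
wrist_force: [0.2, -0.2, 0.2]
width: 0.0779
finger_force: 0.0
```

Request:
carry_out([
  [255,[0,0,0],0],
  [255,[0,0,0],0],
  [255,[0,0,0],0],
  [255,[0,0,0],0],
  [255,[0,0,0],0],
  [255,[0,0,-8],0],
  [255,[0,0,0],0],
  [255,[0,0,0],0],
])

```text
time: 38.4
tool_pos: [0.5251, -0.0473, 0.0443]
ee_rot: [3.141, 0.0, 1.535]
wrist_force: [-0.6, 0.3, -0.4]
width: 0.0513
finger_force: 30.0
```

Request:
carry_out([
  [255,[0,0,-26],0],
  [255,[0,0,-35],0],
  [255,[0,0,-35],0],
  [255,[0,0,0],0],
  [255,[-38.5,-5.5,0],0],
  [255,[-38.5,-5.5,0],0],
  [255,[-38.5,-5.5,0],0],
  [255,[-38.5,-5.5,0],0],
])

```text
time: 39.2
tool_pos: [0.4965, -0.2013, 0.1385]
ee_rot: [-3.14, -0.001, 1.536]
wrist_force: [0.1, -0.6, 0.2]
width: 0.0509
finger_force: 30.0
```

Request:
carry_out([
  [255,[-38.5,-5.5,0],0],
  [255,[-38.5,-5.5,0],0],
  [255,[-38.5,-5.5,0],0],
  [255,[-38.5,-5.5,0],0],
  [255,[-38.5,-5.5,0],0],
  [255,[-38.5,-5.5,0],0],
  [255,[0,0,0],7.8],
  [255,[0,0,0],7.8],
])

```text
time: 40.0
tool_pos: [0.455, -0.431, 0.1376]
ee_rot: [-3.139, -0.002, 1.255]
wrist_force: [-0.1, 0.2, -1.0]
width: 0.0508
finger_force: 30.0
```

Request:
carry_out([
  [255,[0,0,0],7.8],
  [255,[0,0,0],7.8],
  [255,[0,0,0],7.8],
  [255,[0,0,0],7.8],
  [255,[0,0,0],7.8],
  [255,[0,0,0],7.8],
  [255,[0,0,0],7.8],
  [255,[0,0,0],7.8],
])

```text
time: 40.8
tool_pos: [0.4557, -0.4295, 0.1381]
ee_rot: [-3.14, 0.001, 0.168]
wrist_force: [-0.3, 0.1, -0.2]
width: 0.0511
finger_force: 30.0
```

Request:
carry_out([
  [255,[0,0,35],0],
  [255,[0,0,35],0],
  [255,[0,0,22],0],
  [255,[0,0,10],0],
  [255,[0,0,0],0],
  [255,[0,0,0],0],
])

```text
time: 41.4
tool_pos: [0.4566, -0.4305, 0.0387]
ee_rot: [3.14, -0.001, 0.174]
wrist_force: [0.9, 0.1, 0.2]
width: 0.0513
finger_force: 30.0
```

Request:
carry_out([
  [255,[0,0,5],0],
  [255,[0,0,2.5],0],
  [255,[0,0,1],0],
  [255,[0,0,0],0],
  [255,[0,0,0],0],
])

```text
time: 41.9
tool_pos: [0.4563, -0.4302, 0.0297]
ee_rot: [3.141, -0.0, 0.174]
wrist_force: [0.3, -1.0, -0.8]
width: 0.0507
finger_force: 30.0
```

Request:
carry_out([
  [90,[0,0,0],0],
  [60,[0,0,0],0],
  [40,[0,0,0],0],
  [40,[0,0,0],0],
  [40,[0,0,-15],0],
  [40,[0,0,-40],0],
  [255,[0,0,-45],0],
  [255,[0,0,-20],0],
])

```text
time: 42.7
tool_pos: [0.4577, -0.4317, 0.1564]
ee_rot: [3.134, -0.005, 0.174]
wrist_force: [-0.0, -0.0, 1.1]
width: 0.0668
finger_force: 0.0
```

Request:
carry_out([
  [255,[0,0,0],-7.8],
  [255,[0,0,0],-7.8],
  [255,[0,0,0],-7.8],
  [255,[0,0,0],-7.8],
  [255,[0,0,0],-7.8],
  [255,[0,0,0],-7.8],
  [255,[0,0,0],-7.8],
  [255,[0,0,0],-7.8],
])

```text
time: 43.5
tool_pos: [0.4564, -0.4302, 0.1509]
ee_rot: [3.14, 0.001, 1.269]
wrist_force: [-1.0, -0.2, -0.0]
width: 0.0026
finger_force: 0.0
```

Request:
carry_out([
  [255,[0,0,0],-7.8],
  [255,[0,0,0],-7.8],
  [255,[39.3,-9.7,0],0],
  [255,[39.3,-9.7,0],0],
  [255,[39.3,-9.7,0],0],
  [255,[39.3,-9.7,0],0],
  [255,[39.3,-9.7,0],0],
  [255,[39.3,-9.7,0],0],
])

```text
time: 44.3
tool_pos: [0.4061, -0.191, 0.1508]
ee_rot: [3.14, 0.001, 1.535]
wrist_force: [0.3, 0.6, -0.1]
width: 0.0007
finger_force: 0.0
```

Request:
carry_out([
  [255,[39.3,-9.7,0],0],
  [255,[39.3,-9.7,0],0],
  [255,[0,0,0],0],
  [255,[0,0,0],0],
])

```text
time: 44.7
tool_pos: [0.3902, -0.113, 0.1508]
ee_rot: [3.139, 0.002, 1.537]
wrist_force: [-0.1, -0.7, -0.5]
width: 0.0005
finger_force: 0.0
```

```bash
python3 - <<'E'
from h import *
a=robot.snapshot("top");b=robot.snapshot("scene");cv2.imwrite("pics/t10.png",a)
z=np.hstack([cv2.resize(a[190:350,140:500],None,fx=1.5,fy=1.5),cv2.resize(b[220:380,210:380],None,fx=1.5,fy=1.5)])
cv2.imwrite("pics/z10.png",z); print(robot.get_obs()["tool_pos"])
E
```

```text
[ 0.39029795 -0.11402332  0.15018681]
```

View pics/z10.png

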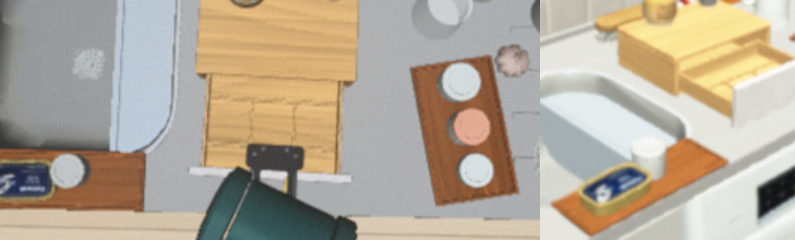

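All three pots stand in the tray and the drawer is empty. I'll push it shut.

Request:
carry_out([
  [255,[0,0,40],0],
  [255,[0,0,40],0],
  [255,[0,0,26],0],
  [255,[0,0,0],0],
  [255,[0,20,0],0],
  [255,[0,10,0],0],
  [255,[0,10,0],0],
  [255,[0,10,0],0],
])

```text
time: 45.6
tool_pos: [0.4409, -0.1156, 0.0444]
ee_rot: [3.141, 0.001, 1.535]
wrist_force: [-1.5, -0.7, 1.0]
width: 0.0005
finger_force: 0.6
```

Request:
carry_out([
  [255,[0,12,0],0],
  [255,[0,12,0],0],
  [255,[0,12,0],0],
  [255,[0,12,0],0],
  [255,[0,10,0],0],
  [255,[0,10,0],0],
  [255,[0,10,0],0],
  [255,[0,10,0],0],
])

```text
time: 46.4
tool_pos: [0.527, -0.1177, 0.0433]
ee_rot: [-3.138, -0.0, 1.535]
wrist_force: [-5.5, 1.3, 4.4]
width: 0.0006
finger_force: 3.0
```

Request:
carry_out([
  [255,[0,8,0],0],
  [255,[0,8,0],0],
  [255,[0,6,0],0],
  [255,[0,4,0],0],
  [255,[0,0,0],0],
  [255,[0,0,0],0],
])

```text
time: 47.0
tool_pos: [0.5535, -0.1186, 0.0433]
ee_rot: [-3.141, -0.0, 1.535]
wrist_force: [-3.6, 0.2, 1.6]
width: 0.0005
finger_force: 1.8
```

Request:
carry_out([
  [255,[0,3,0],0],
  [255,[0,3,0],0],
  [255,[0,2,0],0],
  [255,[0,1,0],0],
  [255,[0,1,0],0],
  [255,[0,0,0],0],
  [255,[0,0,0],0],
])

```text
time: 47.7
tool_pos: [0.5617, -0.1189, 0.0433]
ee_rot: [-3.137, -0.001, 1.535]
wrist_force: [-8.3, 1.6, 4.3]
width: 0.0006
finger_force: 4.1
```

Request:
carry_out([
  [255,[0,1.5,0],0],
  [255,[0,0,0],0],
  [255,[0,0,0],0],
])

```text
time: 48.0
tool_pos: [0.5616, -0.1188, 0.0433]
ee_rot: [-3.133, -0.001, 1.535]
wrist_force: [-12.9, 1.5, 7.8]
width: 0.0002
finger_force: 6.4
```

At the stop. Retreat and check.

Request:
carry_out([
  [255,[0,-10,0],0],
  [255,[0,-25,0],0],
  [255,[0,-45,0],0],
  [255,[0,-45,0],0],
  [255,[0,-25,-30],0],
  [255,[0,0,-45],0],
  [255,[0,0,-45],0],
  [255,[0,0,0],0],
])

```text
time: 48.8
tool_pos: [0.4196, -0.1158, 0.1711]
ee_rot: [3.125, 0.006, 1.535]
wrist_force: [0.3, -0.5, -0.3]
width: 0.0004
finger_force: 0.0
```

Request:
carry_out([
  [255,[-40,0,0],0],
  [255,[-40,0,0],0],
  [255,[-40,0,0],0],
  [255,[-40,0,0],0],
  [255,[0,0,0],0],
  [255,[0,0,0],0],
  [255,[0,0,0],0],
  [255,[0,0,0],0],
])

```text
time: 49.6
tool_pos: [0.4099, -0.2728, 0.1634]
ee_rot: [3.141, 0.0, 1.537]
wrist_force: [0.5, -1.0, 1.1]
width: -0.0
finger_force: 0.0
```

```bash
python3 - <<'E'
from h import *
a=robot.snapshot("top");b=robot.snapshot("scene");cv2.imwrite("pics/t11.png",a)
z=np.hstack([cv2.resize(a[150:350,120:500],None,fx=1.25,fy=1.25),cv2.resize(b[180:380,210:450],None,fx=1.25,fy=1.25)])
cv2.imwrite("pics/z11.png",z); w=a.min(-1)
for u in(272,371): print(w[238:260,u].tolist(), cv2.imread("pics/t4.png").min(-1)[238:260,u].tolist())
E
```

```text
[108, 86, 123, 164, 196, 222, 224, 223, 225, 190, 130, 133, 153, 175, 186, 181, 185, 182, 184, 181, 179, 182] [102, 84, 118, 166, 199, 214, 220, 218, 223, 181, 123, 125, 150, 166, 180, 177, 179, 181, 174, 179, 179, 180]
[126, 131, 126, 133, 134, 115, 74, 66, 71, 111, 190, 229, 226, 227, 210, 157, 121, 115, 138, 170, 180, 184] [121, 124, 128, 123, 128, 109, 73, 68, 70, 103, 184, 221, 223, 222, 208, 157, 112, 114, 135, 168, 179, 178]
```

View pics/z11.png

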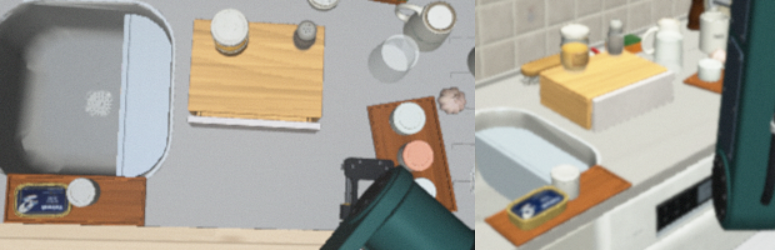

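```bash
python3 - <<'E'
from h import *
print(onz("top",184.8,150+193/1.25,.051),onz("top",207.5,312.5,.051),proj("top",(.423,.145,.051)))
a=cv2.imread("pics/t11.png"); b=robot.snapshot("scene")
cv2.imwrite("pics/z12.png",np.hstack([cv2.resize(a[280:340,115:245],None,fx=3,fy=3),cv2.resize(b[300:380,210:340],None,fx=3,fy=3)[:180]]))
E
```

```text
[0.44094665 0.18961511 0.051     ] [0.42415812 0.13772914 0.051     ] [204.22223899 312.9484367 ]
```

View pics/z12.png

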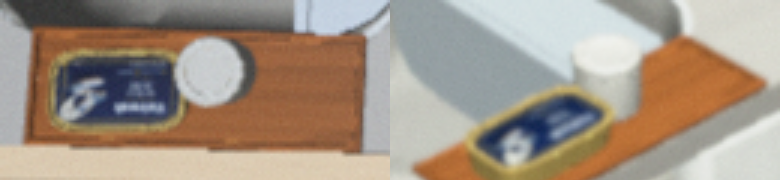

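The grey pot was knocked against the tin, near the tray's rear rim: lid at top (184.7,304), scene (282.3,317.7). I'll measure it and re-place it in the middle of the tray.

```bash
python3 - <<'E'
from h import *
print(two(ray("top",184.7,304),ray("scene",282.3,317.7)),onz("top",184.7,304,.051)); o=robot.get_obs();print(o["tool_pos"],o["ee_rot"])
E
```

```text
(array([0.44263137, 0.19142657, 0.04847991]), np.float64(0.00225466836199839)) [0.44182996 0.18989602 0.051     ]
[ 0.40990881 -0.27304384  0.16359319] [3.14103412e+00 3.26008904e-04 1.53671924e+00]
```

Request:
carry_out([
  [0,[42.3,1.4,0],0],
  [0,[42.3,1.4,0],0],
  [0,[42.3,1.4,0],0],
  [0,[42.3,1.4,0],0],
  [0,[42.3,1.4,0],0],
  [0,[42.3,1.4,0],0],
  [0,[42.3,1.4,0],0],
  [0,[42.3,1.4,0],0],
])

```text
time: 50.55
tool_pos: [0.4326, 0.0661, 0.1638]
ee_rot: [3.14, 0.0, 1.536]
wrist_force: [1.0, 0.9, -0.4]
width: 0.0613
finger_force: 0.0
```

Request:
carry_out([
  [0,[42.3,1.4,0],0],
  [0,[42.3,1.4,0],0],
  [0,[42.3,1.4,0],0],
  [0,[0,0,0],0],
  [0,[0,0,40],0],
  [0,[0,0,30],0],
  [0,[0,0,0],0],
  [0,[0,0,0],0],
])

```text
time: 51.35
tool_pos: [0.4413, 0.1902, 0.0937]
ee_rot: [-3.141, 0.0, 1.535]
wrist_force: [1.1, 0.1, 0.6]
width: 0.0937
finger_force: 0.0
```

Request:
carry_out([
  [0,[1.5,0,25],0],
  [0,[0,0,20],0],
  [0,[0,0,15],0],
  [0,[0,0,0],0],
  [255,[0,0,0],0],
  [255,[0,0,0],0],
  [255,[0,0,0],0],
  [255,[0,0,0],0],
])

```text
time: 52.15
tool_pos: [0.4423, 0.1922, 0.0344]
ee_rot: [3.14, -0.001, 1.535]
wrist_force: [-0.2, -0.2, -0.3]
width: 0.065
finger_force: 0.0
```

Request:
carry_out([
  [255,[0,0,0],0],
  [255,[0,0,0],0],
  [255,[0,0,-10],0],
  [255,[0,0,-10],0],
  [255,[0,0,0],0],
])

```text
time: 52.65
tool_pos: [0.4431, 0.1924, 0.0557]
ee_rot: [3.138, -0.001, 1.535]
wrist_force: [0.0, -0.6, -0.2]
width: 0.051
finger_force: 30.0
```

Request:
carry_out([
  [255,[-25.3,-8.1,0],0],
  [255,[-25.3,-8.1,0],0],
  [255,[0,0,0],0],
  [255,[0,0,0],0],
  [255,[0,0,12],0],
  [255,[0,0,6],0],
  [255,[0,0,2.5],0],
  [255,[0,0,0],0],
])

```text
time: 53.45
tool_pos: [0.4229, 0.1427, 0.033]
ee_rot: [-3.139, 0.0, 1.536]
wrist_force: [-3.1, -0.5, 4.7]
width: 0.0512
finger_force: 30.0
```

Request:
carry_out([
  [255,[0,0,0],0],
  [90,[0,0,0],0],
  [60,[0,0,0],0],
  [40,[0,0,0],0],
  [40,[0,0,0],0],
  [40,[0,0,-15],0],
  [30,[0,0,-40],0],
  [30,[0,0,-45],0],
])

```text
time: 54.25
tool_pos: [0.4222, 0.1418, 0.1322]
ee_rot: [-3.137, 0.001, 1.535]
wrist_force: [0.1, 0.6, 0.8]
width: 0.0832
finger_force: 0.0
```

Request:
carry_out([
  [30,[0,0,-30],0],
  [30,[-45,-10,0],0],
  [30,[-45,-10,0],0],
  [30,[-45,-10,0],0],
  [30,[-45,0,0],0],
  [30,[-45,0,0],0],
  [30,[0,0,0],0],
  [30,[0,0,0],0],
])

```text
time: 55.05
tool_pos: [0.3854, -0.0823, 0.1628]
ee_rot: [-3.141, -0.001, 1.532]
wrist_force: [-0.0, 0.6, -0.2]
width: 0.0828
finger_force: 0.0
```

```bash
python3 - <<'E'
from h import *
a=robot.snapshot("top");b=robot.snapshot("scene")
z=np.hstack([cv2.resize(a[150:350,110:500],None,fx=1.25,fy=1.25),cv2.resize(b[200:400,210:450],None,fx=1.25,fy=1.25)])
cv2.imwrite("pics/z13.png",z)
E
```

```text
(no output)
```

View pics/z13.png

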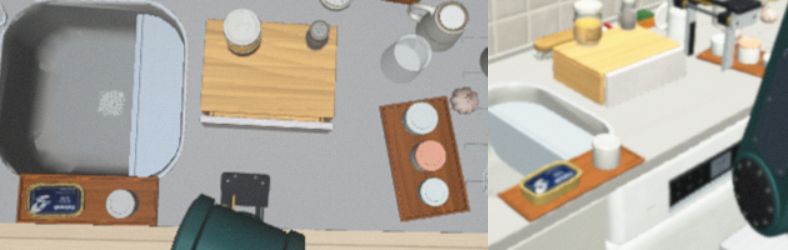

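The tin and grey pot are well inside the side tray, the three pots are in the large tray, the drawer is latched shut, and the honey jar and salt shaker have not moved. I'm handing in the job.

```bash
python3 -c "
from bench import robot
print(robot.close_job())"
```

```text
the job is handed in; nothing more can be done
None
```

The job is handed in: the fish tin and grey pot are in the side tray (no pink pot was there), all three drawer pots stand upright in the large tray, the drawer is latched shut, and the honey jar and salt shaker have not moved.

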